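# Clear the fitting bench: sort the metal and nest the parts cups

### The job

Clear up the bench after the fitting job: lay the brass square bar and stand the brass bush on end, side by side on the floor of the yellow tray (not on one another), and the steel nut on the floor of the blue tray. Nest the parts cups upright, largest first: stand the green middle cup in the wide steel cup, and only after that stand the red small cup inside the green one. Leave the small glass jar and the white loupe where they are, and let everything go.

Things in the scene. Friction and masses are not known exactly. Their poses are not given: they have to be found in the camera images.
- large_cup: round straight-sided open cup, bright steel, wide and shallow, outside diameter 124 mm, height 30 mm, wall 4 mm, floor 5 mm thick, about 400 g, loose. Stands upright at the start; origin: centre of its underside; z up, along its axis.
- medium_cup: round straight-sided open cup, green plastic, outside diameter 66 mm, height 50 mm, wall 3 mm, floor 4 mm thick, about 120 g, loose. Stands upright at the start; origin: centre of its underside; z up, along its axis.
- small_cup: round straight-sided open cup, red plastic, outside diameter 40 mm, height 68 mm, wall 3 mm, floor 4 mm thick, about 60 g, loose. Stands upright at the start; origin: centre of its underside; z up, along its axis. Standing in the green cup its rim is 22 mm above that cup's rim.
- brass_bar: square brass bar offcut, 55 (its x) x 14 x 14 mm, lying flat, about 90 g. Origin: centre of its underside; z up.
- brass_bush: plain round brass bush (short thick tube), outside diameter 30, bore 16, height 25 mm, standing on end, about 100 g. Origin: centre of its underside; z up.
- steel_nut: bright steel hexagon nut blank, 26 mm across flats (30 across corners), 24 mm high, lying flat with a black disc on top where the bore is; about 100 g. One pair of flats faces its +x and -x. Origin: centre of its underside; z up.
- yellow_tray: open yellow plastic tray fixed to the bench, 108 (its x) x 128 (its y) x 30 mm high outside, walls and floor 4 mm thick (inside 100 x 120 mm, floor 4 mm above the bench). Origin: centre of its underside; z up. It does not move when touched.
- blue_tray: open blue plastic tray fixed to the bench, 108 (its x) x 128 (its y) x 30 mm high outside, walls and floor 4 mm thick (inside 100 x 120 mm, floor 4 mm above the bench). Origin: centre of its underside; z up. It does not move when touched.
- jar: small closed glass jar with a blue lid, diameter 42, height 55 mm, a bystander to leave alone. Origin: centre of its underside; z up.
- loupe: white eye loupe with a glass disc on top, diameter 40, height 32 mm, a bystander to leave alone. Origin: centre of its underside; z up.
Not all that is in view belongs to the job. What is shaped like the brass_bush but pink or purple is not meant.

How it is judged:
On the way, in this order (a step that is already met when the one before it is completed fails the run):
1. the green cup stands upright on the floor of the wide steel cup (horizontal distance between medium_cup and large_cup below 0.03 m and z of medium_cup in the frame of large_cup between 0.002 and 0.009 m and angle between medium_cup's own z axis and vertical below 0.1 rad and linear speed of medium_cup below 0.02 m/s), for 0.2 s.
2. then the red cup stands upright on the floor of the green cup, which still stands in the steel cup (horizontal distance between medium_cup and large_cup below 0.03 m and z of medium_cup in the frame of large_cup between 0.002 and 0.009 m and angle between each of medium_cup, small_cup's own z axis and vertical below 0.1 rad and horizontal distance between small_cup and medium_cup below 0.015 m and z of small_cup in the frame of medium_cup between 0.001 and 0.008 m and linear speed of small_cup below 0.02 m/s), for 0.2 s.
At the end, for the whole second after the job is handed in: Brass bar and bush (bush on end) on the yellow tray's floor, nut on the blue one's (origin inside the walls; bush under 12, others 22 mm above the underside); green cup on the steel cup's floor, red cup on the green one's, cups upright within 0.1 rad; all released and still (all of step 2 and angle between large_cup's own z axis and vertical below 0.1 rad and height (world z) of large_cup between -0.004 and 0.004 m and x of brass_bar in the frame of yellow_tray between -0.05 and 0.05 m and y of brass_bar in the frame of yellow_tray between -0.06 and 0.06 m and z of brass_bar in the frame of yellow_tray between 0 and 0.022 m and x of brass_bush in the frame of yellow_tray between -0.05 and 0.05 m and y of brass_bush in the frame of yellow_tray between -0.06 and 0.06 m and z of brass_bush in the frame of yellow_tray between 0 and 0.012 m and angle between brass_bush's own z axis and vertical below 0.15 rad and x of steel_nut in the frame of blue_tray between -0.05 and 0.05 m and y of steel_nut in the frame of blue_tray between -0.06 and 0.06 m and z of steel_nut in the frame of blue_tray between 0 and 0.022 m and linear speed of each of large_cup, medium_cup, brass_bar, brass_bush, steel_nut below 0.02 m/s); the robot touches nothing.
It fails at once if the glass jar was pushed more than 20 mm or tipped (distance of jar from where it was at the start of the episode above 0.02 m or angle between jar's own z axis and vertical above 0.5 rad).
It fails at once if the loupe was pushed more than 20 mm or tipped (distance of loupe from where it was at the start of the episode above 0.02 m or angle between loupe's own z axis and vertical above 0.5 rad).
It also fails if it takes over 136 s, if anything falls off the work surface, if the arm or the gripper's body presses on something with over 40 N, if the wrist force passes 120 N, or if a joint passes its speed limit or range.

### The arm

A 7-joint arm with a two-finger parallel gripper is mounted at the origin on the work surface. World frame = base frame: x ahead of the robot, y to its left, z up, the work surface at z = 0. Lengths are in m, angles in rad, forces in N, time in s.
With the tool pointing down it reaches from about 0.4 to 0.875 m from the base axis. Payload 6.5 kg.
Tool frame: the origin (TCP) lies at the very end of the fingers, on their centre line; the grasp point (between the pads) lies 19 mm behind it; z points along the fingers, y is the line along which they close (so a half turn about z gives the same grasp; the last joint's range is limited). The gripper opens to 88 mm and grips with 3 to 60 N. Pads are 18 mm wide; open, the fingers measure 123 mm over their backs; the gripper's body (75 mm by 187 mm) begins 45 mm behind the grasp point.
Start: joints at [-0.066, 0.536, -0.004, 1.538, 0.003, 1.067, -0.071], TCP at [0.65, 0, 0.239] pointing down, gripper open.
Joint ranges: [-2.7, 2.7], [-0.37, 2.16], [-1.27, 1.26], [0.24, 2.4], [-1.31, 4.45], [0.19, 1.91], [-2.76, 2.76]. Speed limits (rad/s): [2.39, 2.39, 3.14, 3.14, 3.14, 3.14, 3.14].

### API

Orientations are given as [roll, pitch, yaw] about the fixed x, y, z axes, in that order (R = Rz(yaw) Ry(pitch) Rx(roll)).
In Python, from workcell import manip gives the robot as it stands.
- The arm moves only by the tool servo_tool, never from a script. Its argument "plan" is a list of rows, each an object with "linear": the shift along the world's x, y, z in units of 30 mm (1.0 is 30 mm), a list of three; "rot": the turn, a rotation vector about the world's x, y, z in units of 5 degrees (1.0 is 5 degrees), a list of three; "jaw": the finger opening in mm, from 0 to 88.1. A call has exactly 5 rows; each row is the pose to reach, as a shift and turn from the pose commanded when the call began; what a row does not reach only later rows make up. A row lasts 1/10 s, in which the tool goes at most 50 mm and 8.59 degrees, less where a joint would pass 70% of its speed; a pose out of reach is approached as far as the arm can. A call with a gripper value outside its range is refused whole. The fingers move at their own pace and stop on an object; "grip_force" is the grip in N (left out, the last holds). Time passes only in rows, so rows that repeat a pose let the fingers close, or fill a call up. It gives the time, the measured TCP pose, the force, the opening and the grip force at its end, in the units of the state.
- manip.get_state(): the state, without advancing time (a new reading comes with each control period).
- manip.read_camera(name): name is "scene" or "side" or "wrist"; returns a dict with "pixels" (480x640x3 uint8, red, green, blue), "depth" (480x640 float32, m along the optical axis (not along the pixel's ray), 0 where there is no reading), "K" (3x3 intrinsics, pixels), "dist_coeffs" ([k1, k2, p1, p2, k3] as OpenCV has them; the pictures are not rectified), "rvec" (rotation vector, rad) and "tvec" (3), from world to camera coordinates, as OpenCV has them. Camera axes: x right, y down, z forward; pixel columns grow to the right and rows downward; lengths in m; the calibration is good to about 2 mm. A picture is of the moment at which its call begins.
- manip.finish_job(): hands the job in; it is judged then, once.
Trained networks look in a picture, given as the dict that the camera call returned (one of the last four; its "shot" number tells which), for a name from the list of things; names that differ only in an ending like _2 or _b are one class to them, and where a whole thing is asked for, a point or a joint stands for the part that bears it (a point fixed in the world has none). Each returns a list of dicts, best first, with "conf" (0 to 1); they miss things now and then, are a little off and sometimes report something else, mostly with a low value. They report only what shows in the picture. A call takes as long as a camera call. They do not tell look-alikes from the thing itself.
- manip.look_for(label, picture): "location" ([row, column] in pixels, amid what is visible of it).
- manip.cut_out(label, picture): "region" (480x640 bool, what is visible of it) and "location" ([row, column] in pixels, amid what is visible of it).
The state is a dict: "clock": time; "qpos": joint angles; "qvel": joint speeds; "joint_efforts": joint torques, N m; "position": TCP position; "tcp_rot": TCP orientation; "wrist_force": force on the tool from outside, world axes, zero at the start; "torque": the same for the moment, N m; "finger_gap": opening from 0.0 (shut) to 1.0 (fully open); "grasp_force": force on a finger pad.
Only numpy, scipy, OpenCV 4.12 (cv2) and the standard library are available. Lean on these libraries where they do the work, as an engineer would, in place of code of your own. Each camera call takes 0.05 s, during which the arm holds its last target. There are 200 camera calls.

## Working session

There is one attempt and no reset: what is moved stays moved. The work goes in short steps, Python scripts to look and compute and a tool call to move; the robot and the scene stay as the last step left them, time stands still between calls to the robot, and variables do not carry over. Pictures are saved under pics/ and viewed, at most 14 in all, crops included, and the job is handed in when it is done.

Besides the shell and the picture viewer there is one more tool, called after "Emit:" by a JSON object that holds its "method" and its "body", one argument or row to a line. servo_tool: Moves the arm, as the interface text tells. Its arguments: {"type":"object","properties":{"plan":{"type":"array","items":{"type":"object","properties":{"linear":{"type":"array","items":{"type":"number"}},"rot":{"type":"array","items":{"type":"number"}},"jaw":{"type":"number"}}}},"grip_force":{"type":"number"}},"required":["plan"]}

```bash
mkdir -p pics && ls && cat > h.py <<'E'
import numpy as np, cv2
from workcell import manip
def world(p, mask):
    r,c=np.nonzero(mask&(p["depth"]>0)); z=p["depth"][r,c].astype(float)
    u=cv2.undistortPoints(np.c_[c,r].astype(float)[:,None],np.array(p["K"]),np.array(p["dist_coeffs"]))[:,0]
    R=cv2.Rodrigues(np.array(p["rvec"],float))[0]
    return (np.c_[u*z[:,None],z]-np.array(p["tvec"]).ravel())@R
def save(p,n): cv2.imwrite(f"pics/{n}.png",p["pixels"][:,:,::-1])
E
python3 - <<'E'
from h import *
s=manip.get_state();print(s)
for cam in("scene","side"):
    p=manip.read_camera(cam);save(p,cam+"0")
    R=cv2.Rodrigues(np.array(p["rvec"],float))[0];print(cam,(-R.T@np.array(p["tvec"]).ravel()).round(3))
    for l in "large_cup medium_cup small_cup brass_bar brass_bush steel_nut yellow_tray blue_tray jar loupe".split():
        for d in manip.cut_out(l,p)[:3]:
            w=world(p,d["region"])
            if len(w)<5: continue
            t=w[w[:,2]>np.percentile(w[:,2],97)-.004]
            (x,y),(a,b),g=cv2.minAreaRect((t[:,:2]*1000).astype(np.float32))
            print(cam,l,round(d["conf"],2),np.round(d["location"]),"n",len(w),"top rect",round(x),round(y),round(a),round(b),round(g),"z",t[:,2].mean().round(4))
E
```

```text
pics
{'clock': 0.0, 'qpos': array([-0.06618121,  0.537178  , -0.00446937,  1.53883846,  0.00256121,
        1.06729668, -0.07120512]), 'qvel': array([-0.00095156,  0.00042513,  0.00030355,  0.00029862,  0.0011766 ,
       -0.00041883,  0.00014354]), 'joint_efforts': array([-1.69933578e-04, -5.70981932e+01,  9.90184285e-01, -2.51597965e+01,
       -5.62433247e-02,  1.80829730e-02,  2.02785413e-04]), 'position': array([6.49396451e-01, 1.44441192e-06, 2.37844622e-01]), 'tcp_rot': array([-3.13987909e+00,  7.63116641e-05,  1.57085203e+00]), 'wrist_force': array([-0.64784377,  0.46812358, -1.20850541]), 'torque': array([ 0.01821468,  0.01005489, -0.0091861 ]), 'grasp_force': 0.0, 'finger_gap': 1.0024180807798815}
scene [ 0.884 -0.258  0.74 ]
scene medium_cup 0.77 [265. 227.] n 1355 top rect 441 -151 64 67 36 z 0.0489
scene brass_bar 0.74 [232. 304.] n 188 top rect 458 10 53 13 3 z 0.0138
scene brass_bush 0.53 [148. 424.] n 49 top rect 437 367 6 22 33 z 0.0259
scene steel_nut 0.67 [289. 136.] n 267 top rect 376 -301 25 27 68 z 0.0241
scene blue_tray 0.76 [365. 175.] n 5554 top rect 548 -307
[... 578 characters left out ...]
] n 216 top rect 455 12 52 16 1 z 0.0137
side brass_bush 0.93 [379. 195.] n 457 top rect 426 362 28 28 62 z 0.0246
side brass_bush 0.89 [368. 242.] n 421 top rect 388 300 28 28 75 z 0.0245
side brass_bush 0.89 [409. 263.] n 478 top rect 310 328 28 28 81 z 0.0247
side steel_nut 0.53 [210. 453.] n 183 top rect 374 -299 27 26 43 z 0.024
side yellow_tray 0.86 [296. 186.] n 3970 top rect 590 272 129 113 83 z 0.029
side yellow_tray 0.62 [209. 454.] n 176 top rect 375 -300 26 26 33 z 0.024
side blue_tray 0.75 [186. 389.] n 1780 top rect 546 -307 111 134 3 z 0.0289
side jar 0.66 [263. 246.] n 634 top rect 564 142 36 37 49 z 0.0546
side loupe 0.76 [205. 347.] n 249 top rect 557 -145 36 36 39 z 0.0324
```

View pics/scene0.png

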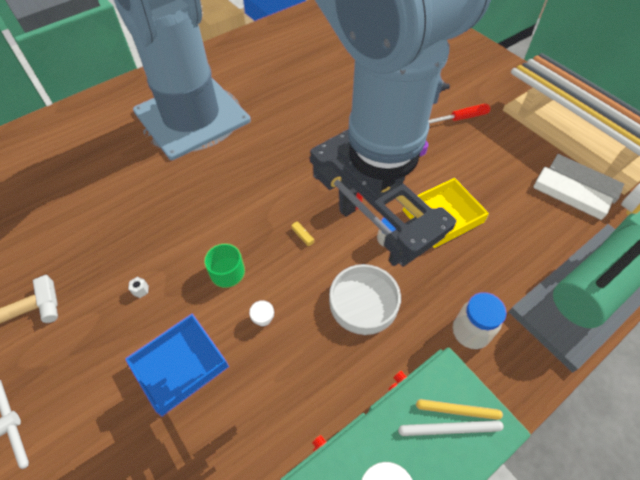

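View pics/side0.png

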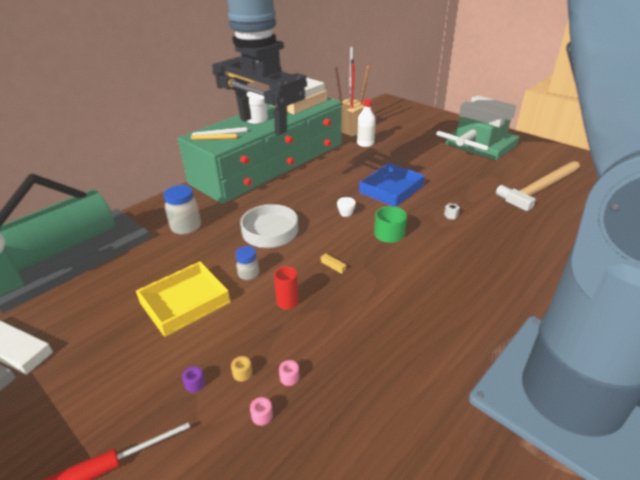

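The scene view shows the green cup at about (265,227), the bar at (232,304), the nut at (289,136), the loupe at (313,264) and the steel cup at (300,365). The side view shows the real brass bush (gold) at (368,242). The rings at (379,195), (372,289) and (409,263) are purple or pink decoys. The red cup is at (288,287) and the jar at (263,246). I'll go to the green cup first.

Emit:
{"method": "servo_tool", "body": {
  "plan": [
    {"linear": [-1.12,-0.8,-0.5],"jaw": 88},
    {"linear": [-2.24,-1.6,-1.0],"jaw": 88},
    {"linear": [-3.36,-2.4,-1.5],"jaw": 88},
    {"linear": [-4.48,-3.2,-2.0],"jaw": 88},
    {"linear": [-5.6,-4.0,-2.5],"jaw": 88}
  ],
  "grip_force": 20
}}

```text
schema error: expected keys linear, rot, jaw
```

Emit:
{"method": "servo_tool", "body": {
  "plan": [
    {"linear": [-0.7,-0.5,0],"jaw": 88},
    {"linear": [-1.4,-1.0,-0.3],"jaw": 88},
    {"linear": [-1.4,-1.0,-0.8],"jaw": 88},
    {"linear": [-1.4,-1.0,-1.0],"jaw": 88},
    {"linear": [-1.4,-1.0,-1.0],"jaw": 88}
  ]
}}

```text
schema error: expected keys linear, rot, jaw
```

```bash
python3 - <<'E'
from h import *
s=manip.get_state();print(s["clock"],s["position"],s["tcp_rot"],s["qpos"].round(2))
p=manip.read_camera("wrist");save(p,"w1")
p=manip.read_camera("side")
for l in ["medium_cup","small_cup","large_cup","brass_bar","brass_bush","steel_nut","yellow_tray","blue_tray"]:
    for d in manip.cut_out(l,p)[:3]:
        w=world(p,d["region"]);t=w[w[:,2]>np.percentile(w[:,2],97)-.004]
        print(l,round(d["conf"],2),np.round(d["location"]),[np.round(v) for v in cv2.minAreaRect((t[:,:2]*1000).astype(np.float32))],p["pixels"][tuple(np.round(d["location"]).astype(int))])
E
```

```text
1.1 [6.49997712e-01 2.06572232e-05 2.38738200e-01] [ 3.14157562e+00 -3.89275190e-06  1.57084260e+00] [-0.07  0.54 -0.    1.54  0.    1.07 -0.07]
medium_cup 0.73 [222. 386.] [array([ 438., -151.]), array([65., 66.]), np.float64(55.0)] [ 70 171  91]
small_cup 0.97 [287. 287.] [array([450., 143.]), array([37., 40.]), np.float64(45.0)] [213  57  51]
large_cup 0.87 [224. 269.] [array([641.,  16.]), array([121., 123.]), np.float64(88.0)] [215 214 207]
large_cup 0.17 [210. 452.] [array([ 373., -301.]), array([24., 28.]), np.float64(2.0)] [218 216 210]
brass_bar 0.77 [267. 331.] [array([455.,  12.]), array([56., 16.]), np.float64(2.0)] [214 167  89]
brass_bush 0.86 [369. 288.] [array([328., 257.]), array([26., 30.]), np.float64(46.0)] [187 108 129]
brass_bush 0.83 [377. 194.] [array([426., 363.]), array([27., 27.]), np.float64(11.0)] [118  64 140]
brass_bush 0.61 [369. 243.] [array([388., 301.]), array([29., 28.]), np.float64(11.0)] [227 184  94]
steel_nut 0.5 [214. 454.] [array([ 373., -300.]), array([27., 24.]), np.float64(88.0)] [213 211 204]
yellow_tray 0.82 [297. 185.] [array([590., 271.]), array([128., 112.]), np.float64(83.0)] [245 228  66]
blue_tray 0.96 [184. 391.] [array([ 538., -272.]), array([124., 219.]), np.float64(13.0)] [ 61 103 196]
```

View pics/w1.png

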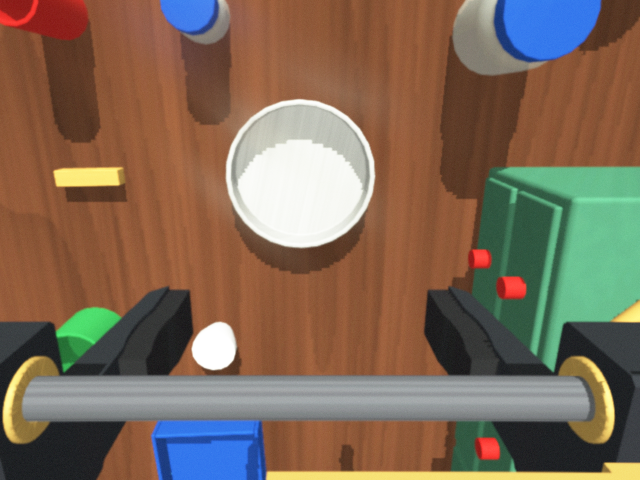

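The wrist view looks over the steel cup at (175,300), with the green cup at lower left and the fingers closing along image x, which is world x. Nothing has moved yet because the rows need a "rot" key.

Emit:
{"method": "servo_tool", "body": {
  "plan": [
    {"linear": [-1.12,-0.8,-0.5],"rot": [0,0,0],"jaw": 88},
    {"linear": [-2.24,-1.6,-1.0],"rot": [0,0,0],"jaw": 88},
    {"linear": [-3.36,-2.4,-1.5],"rot": [0,0,0],"jaw": 88},
    {"linear": [-4.48,-3.2,-2.0],"rot": [0,0,0],"jaw": 88},
    {"linear": [-5.6,-4.0,-2.5],"rot": [0,0,0],"jaw": 88}
  ],
  "grip_force": 20
}}

```text
clock: 2.1
position: [0.4807, -0.1209, 0.1635]
tcp_rot: [3.141, 0.0, 1.571]
wrist_force: [0.4, 0.3, -0.0]
finger_gap: 1.0
grasp_force: 0.0
```

Emit:
{"method": "servo_tool", "body": {
  "plan": [
    {"linear": [-0.7,-0.5,0],"rot": [0,0,0],"jaw": 88},
    {"linear": [-1.4,-1.0,-0.3],"rot": [0,0,0],"jaw": 88},
    {"linear": [-1.4,-1.0,-0.8],"rot": [0,0,0],"jaw": 88},
    {"linear": [-1.4,-1.0,-1.0],"rot": [0,0,0],"jaw": 88},
    {"linear": [-1.4,-1.0,-1.0],"rot": [0,0,0],"jaw": 88}
  ]
}}

```text
clock: 2.6
position: [0.44, -0.1496, 0.1333]
tcp_rot: [-3.141, -0.0, 1.571]
wrist_force: [-0.1, -1.1, 0.0]
finger_gap: 1.004
grasp_force: 0.0
```

```bash
python3 - <<'E'
from h import *
s=manip.get_state();print(s["clock"],s["position"],s["tcp_rot"],s["qpos"].round(2))
p=manip.read_camera("wrist");save(p,"w2")
for l in ["medium_cup","loupe","steel_nut","blue_tray","brass_bar"]:
    for d in manip.cut_out(l,p)[:3]:
        w=world(p,d["region"]);t=w[w[:,2]>np.percentile(w[:,2],97)-.004]
        print(l,round(d["conf"],2),np.round(d["location"]),[np.round(v) for v in cv2.minAreaRect((t[:,:2]*1000).astype(np.float32))])
E
```

```text
2.6 [ 0.43998449 -0.14958845  0.13328533] [-3.14069249e+00 -4.33295250e-04  1.57136493e+00] [ 0.22  0.39  0.02  2.1  -0.01  0.66  0.24]
medium_cup 0.63 [236. 307.] [array([ 439., -151.]), array([65., 65.]), np.float64(45.0)]
loupe 0.71 [228. 502.] [array([ 560., -147.]), array([39., 39.]), np.float64(77.0)]
steel_nut 0.8 [431. 222.] [array([ 375., -304.]), array([27., 24.]), np.float64(0.0)]
blue_tray 0.57 [440. 427.] [array([ 510., -244.]), array([ 42., 177.]), np.float64(4.0)]
```

View pics/w2.png

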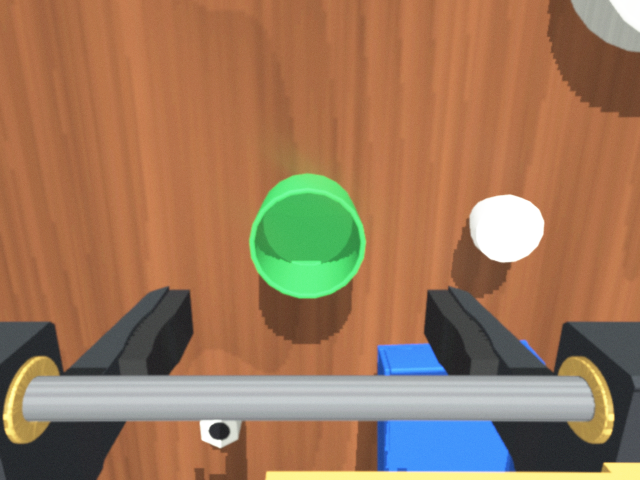

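The wrist view shows the green cup at (236,307), centred between the fingers. The loupe is at (228,502), clear of the right finger. I'll descend and grip.

Emit:
{"method": "servo_tool", "body": {
  "plan": [
    {"linear": [0,0,-0.8],"rot": [0,0,0],"jaw": 88},
    {"linear": [0,0,-1.7],"rot": [0,0,0],"jaw": 88},
    {"linear": [0,0,-2.6],"rot": [0,0,0],"jaw": 88},
    {"linear": [0,0,-3.3],"rot": [0,0,0],"jaw": 88},
    {"linear": [0,0,-3.5],"rot": [0,0,0],"jaw": 88}
  ]
}}

```text
clock: 3.4
position: [0.4391, -0.1495, 0.0272]
tcp_rot: [-3.139, -0.001, 1.571]
wrist_force: [-0.8, 0.5, 0.3]
finger_gap: 0.994
grasp_force: 0.0
```

Emit:
{"method": "servo_tool", "body": {
  "plan": [
    {"linear": [0,0,0],"rot": [0,0,0],"jaw": 60},
    {"linear": [0,0,0],"rot": [0,0,0],"jaw": 60},
    {"linear": [0,0,0],"rot": [0,0,0],"jaw": 60},
    {"linear": [0,0,0],"rot": [0,0,0],"jaw": 60},
    {"linear": [0,0,0],"rot": [0,0,0],"jaw": 60}
  ]
}}

```text
clock: 3.9
position: [0.4407, -0.1502, 0.0297]
tcp_rot: [3.14, 0.0, 1.571]
wrist_force: [-0.8, 1.5, 7.9]
finger_gap: 0.75
grasp_force: 20.0
```

Emit:
{"method": "servo_tool", "body": {
  "plan": [
    {"linear": [0,0,0],"rot": [0,0,0],"jaw": 60},
    {"linear": [0,0,0],"rot": [0,0,0],"jaw": 60},
    {"linear": [0,0,0.5],"rot": [0,0,0],"jaw": 60},
    {"linear": [0,0,1],"rot": [0,0,0],"jaw": 60},
    {"linear": [0,0,1],"rot": [0,0,0],"jaw": 60}
  ]
}}

```text
clock: 4.4
position: [0.4412, -0.1504, 0.0602]
tcp_rot: [3.138, 0.001, 1.571]
wrist_force: [0.4, 0.7, -0.5]
finger_gap: 0.755
grasp_force: 20.0
```

Emit:
{"method": "servo_tool", "body": {
  "plan": [
    {"linear": [0,0,0.8],"rot": [0,0,0],"jaw": 60},
    {"linear": [0.6,0.5,1.6],"rot": [0,0,0],"jaw": 60},
    {"linear": [1.5,1.25,2.0],"rot": [0,0,0],"jaw": 60},
    {"linear": [2.5,2.08,2.0],"rot": [0,0,0],"jaw": 60},
    {"linear": [3.5,2.9,2.0],"rot": [0,0,0],"jaw": 60}
  ]
}}

```text
clock: 4.9
position: [0.546, -0.0621, 0.1188]
tcp_rot: [3.141, 0.0, 1.57]
wrist_force: [1.0, -0.3, -0.9]
finger_gap: 0.752
grasp_force: 20.0
```

Emit:
{"method": "servo_tool", "body": {
  "plan": [
    {"linear": [0.9,0.75,0],"rot": [0,0,0],"jaw": 60},
    {"linear": [1.8,1.5,0],"rot": [0,0,0],"jaw": 60},
    {"linear": [2.6,2.2,0],"rot": [0,0,0],"jaw": 60},
    {"linear": [3.2,2.67,0],"rot": [0,0,0],"jaw": 60},
    {"linear": [3.2,2.67,0],"rot": [0,0,0],"jaw": 60}
  ]
}}

```text
clock: 5.4
position: [0.6427, 0.0209, 0.1178]
tcp_rot: [3.14, -0.002, 1.575]
wrist_force: [-0.5, 0.6, -1.4]
finger_gap: 0.75
grasp_force: 20.0
```

Emit:
{"method": "servo_tool", "body": {
  "plan": [
    {"linear": [0,0,-0.6],"rot": [0,0,0],"jaw": 60},
    {"linear": [0,0,-1.2],"rot": [0,0,0],"jaw": 60},
    {"linear": [0,0,-1.8],"rot": [0,0,0],"jaw": 60},
    {"linear": [0,0,-2.3],"rot": [0,0,0],"jaw": 60},
    {"linear": [0,0,-2.5],"rot": [0,0,0],"jaw": 60}
  ]
}}

```text
clock: 5.9
position: [0.6393, 0.0164, 0.0416]
tcp_rot: [-3.138, 0.001, 1.57]
wrist_force: [-0.5, 0.1, -1.8]
finger_gap: 0.751
grasp_force: 20.0
```

Emit:
{"method": "servo_tool", "body": {
  "plan": [
    {"linear": [0,0,-0.1],"rot": [0,0,0],"jaw": 60},
    {"linear": [0,0,-0.2],"rot": [0,0,0],"jaw": 60},
    {"linear": [0,0,-0.3],"rot": [0,0,0],"jaw": 60},
    {"linear": [0,0,-0.3],"rot": [0,0,0],"jaw": 60},
    {"linear": [0,0,-0.3],"rot": [0,0,0],"jaw": 60}
  ]
}}

```text
clock: 6.4
position: [0.6413, 0.0171, 0.0351]
tcp_rot: [3.141, -0.0, 1.571]
wrist_force: [0.1, -0.1, -1.5]
finger_gap: 0.756
grasp_force: 20.0
```

Emit:
{"method": "servo_tool", "body": {
  "plan": [
    {"linear": [0,0,-0.04],"rot": [0,0,0],"jaw": 60},
    {"linear": [0,0,-0.04],"rot": [0,0,0],"jaw": 76},
    {"linear": [0,0,-0.04],"rot": [0,0,0],"jaw": 80},
    {"linear": [0,0,-0.04],"rot": [0,0,0],"jaw": 80},
    {"linear": [0,0,-0.04],"rot": [0,0,0],"jaw": 80}
  ]
}}

```text
clock: 6.9
position: [0.641, 0.0171, 0.0335]
tcp_rot: [3.142, 0.0, 1.571]
wrist_force: [-0.6, 0.1, -0.9]
finger_gap: 0.905
grasp_force: 0.0
```

Emit:
{"method": "servo_tool", "body": {
  "plan": [
    {"linear": [0,0,0.4],"rot": [0,0,0],"jaw": 80},
    {"linear": [0,0,1.2],"rot": [0,0,0],"jaw": 80},
    {"linear": [0,0,2.2],"rot": [0,0,0],"jaw": 80},
    {"linear": [0,0,3.2],"rot": [0,0,0],"jaw": 80},
    {"linear": [0,0,4.04],"rot": [0,0,0],"jaw": 80}
  ]
}}

```text
clock: 7.4
position: [0.6415, 0.017, 0.1574]
tcp_rot: [3.14, -0.0, 1.571]
wrist_force: [-0.1, -0.7, 1.1]
finger_gap: 0.909
grasp_force: 0.0
```

```bash
cat >> h.py <<'E'
def find(cam,labels,name=None):
    p=manip.read_camera(cam)
    if name: save(p,name)
    for l in labels:
        for d in manip.cut_out(l,p)[:3]:
            w=world(p,d["region"])
            if len(w)<5: continue
            t=w[w[:,2]>np.percentile(w[:,2],97)-.004]
            print(cam,l,round(d["conf"],2),np.round(d["location"]),*[np.round(v) for v in cv2.minAreaRect((t[:,:2]*1000).astype(np.float32))],"z",t[:,2].mean().round(4))
E
python3 - <<'E'
from h import *
L=["medium_cup","large_cup","small_cup"]
print(manip.get_state()["position"])
find("scene",L);find("wrist",L,"w3")
E
```

```text
[0.64149475 0.01704041 0.15738366]
scene medium_cup 0.64 [292. 363.] [641.  16.] [65. 65.] 12.0 z 0.0543
scene large_cup 0.76 [318. 359.] [643.  13.] [124. 121.] 0.0 z 0.031
wrist medium_cup 0.93 [227. 307.] [641.  17.] [65. 65.] 51.0 z 0.0558
wrist large_cup 0.91 [184. 345.] [643.  16.] [123. 123.] 47.0 z 0.0316
wrist large_cup 0.35 [435. 202.] [ 561. -152.] [32. 40.] 88.0 z 0.034
```

View pics/w3.png

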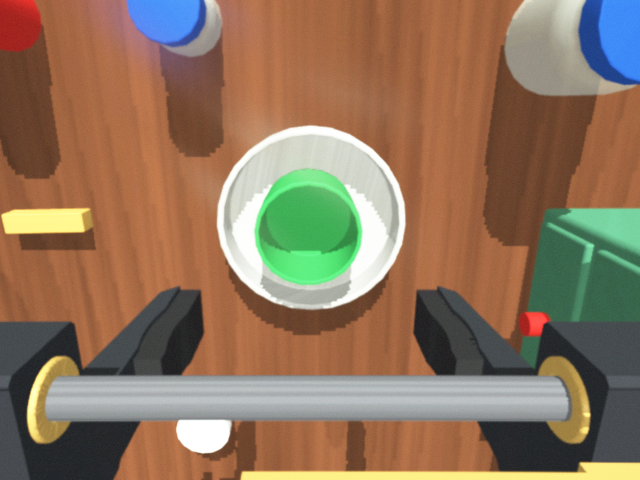

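The green cup stands in the steel cup, at (227,307) in the wrist view. The red cup is next.

Emit:
{"method": "servo_tool", "body": {
  "plan": [
    {"linear": [-1.2,0.8,0],"rot": [0,0,0],"jaw": 80},
    {"linear": [-2.5,1.67,0],"rot": [0,0,0],"jaw": 75},
    {"linear": [-3.8,2.54,0],"rot": [0,0,0],"jaw": 70},
    {"linear": [-5.0,3.34,0],"rot": [0,0,0],"jaw": 70},
    {"linear": [-5.8,3.87,0],"rot": [0,0,0],"jaw": 70}
  ]
}}

```text
clock: 8.3
position: [0.4636, 0.1347, 0.1539]
tcp_rot: [-3.139, 0.0, 1.573]
wrist_force: [-0.9, 1.2, -0.1]
finger_gap: 0.797
grasp_force: 0.0
```

Emit:
{"method": "servo_tool", "body": {
  "plan": [
    {"linear": [-0.53,0.36,0],"rot": [0,0,0],"jaw": 70},
    {"linear": [-0.53,0.36,-0.8],"rot": [0,0,0],"jaw": 70},
    {"linear": [-0.53,0.36,-1.7],"rot": [0,0,0],"jaw": 70},
    {"linear": [-0.53,0.36,-2.7],"rot": [0,0,0],"jaw": 70},
    {"linear": [-0.53,0.36,-3.45],"rot": [0,0,0],"jaw": 70}
  ]
}}

```text
clock: 8.8
position: [0.4501, 0.1437, 0.0492]
tcp_rot: [-3.14, 0.001, 1.571]
wrist_force: [1.0, -0.2, 0.2]
finger_gap: 0.796
grasp_force: 0.0
```

Emit:
{"method": "servo_tool", "body": {
  "plan": [
    {"linear": [0,0,0],"rot": [0,0,0],"jaw": 34},
    {"linear": [0,0,0],"rot": [0,0,0],"jaw": 34},
    {"linear": [0,0,0],"rot": [0,0,0],"jaw": 34},
    {"linear": [0,0,0],"rot": [0,0,0],"jaw": 34},
    {"linear": [0,0,0],"rot": [0,0,0],"jaw": 34}
  ]
}}

```text
clock: 9.3
position: [0.452, 0.1443, 0.0522]
tcp_rot: [3.139, -0.001, 1.571]
wrist_force: [-0.6, -0.4, 3.6]
finger_gap: 0.45
grasp_force: 20.0
```

Emit:
{"method": "servo_tool", "body": {
  "plan": [
    {"linear": [0,0,0],"rot": [0,0,0],"jaw": 34},
    {"linear": [0,0,0.5],"rot": [0,0,0],"jaw": 34},
    {"linear": [0,0,1.4],"rot": [0,0,0],"jaw": 34},
    {"linear": [0,0,2.4],"rot": [0,0,0],"jaw": 34},
    {"linear": [0,0,3.0],"rot": [0,0,0],"jaw": 34}
  ]
}}

```text
clock: 9.8
position: [0.4515, 0.1442, 0.1432]
tcp_rot: [3.14, -0.001, 1.571]
wrist_force: [1.1, 0.4, -0.3]
finger_gap: 0.451
grasp_force: 20.0
```

Emit:
{"method": "servo_tool", "body": {
  "plan": [
    {"linear": [0.6,-0.4,0.3],"rot": [0,0,0],"jaw": 34},
    {"linear": [1.8,-1.2,0.5],"rot": [0,0,0],"jaw": 34},
    {"linear": [3.1,-2.08,0.5],"rot": [0,0,0],"jaw": 34},
    {"linear": [4.4,-2.95,0.5],"rot": [0,0,0],"jaw": 34},
    {"linear": [5.5,-3.7,0.5],"rot": [0,0,0],"jaw": 34}
  ]
}}

```text
clock: 10.3
position: [0.6176, 0.0311, 0.1564]
tcp_rot: [3.141, 0.0, 1.57]
wrist_force: [1.3, 0.1, -0.0]
finger_gap: 0.453
grasp_force: 20.0
```

Emit:
{"method": "servo_tool", "body": {
  "plan": [
    {"linear": [0.6,-0.4,0],"rot": [0,0,0],"jaw": 34},
    {"linear": [0.83,-0.55,0],"rot": [0,0,0],"jaw": 34},
    {"linear": [0.83,-0.55,0],"rot": [0,0,0],"jaw": 34},
    {"linear": [0.83,-0.55,-0.5],"rot": [0,0,0],"jaw": 34},
    {"linear": [0.83,-0.55,-1.2],"rot": [0,0,0],"jaw": 34}
  ]
}}

```text
clock: 10.8
position: [0.6405, 0.0183, 0.1201]
tcp_rot: [3.14, -0.001, 1.573]
wrist_force: [1.2, -0.4, -1.8]
finger_gap: 0.452
grasp_force: 20.0
```

Emit:
{"method": "servo_tool", "body": {
  "plan": [
    {"linear": [0,0,-0.5],"rot": [0,0,0],"jaw": 34},
    {"linear": [0,0,-1.0],"rot": [0,0,0],"jaw": 34},
    {"linear": [0,0,-1.5],"rot": [0,0,0],"jaw": 34},
    {"linear": [0,0,-1.85],"rot": [0,0,0],"jaw": 34},
    {"linear": [0,0,-1.97],"rot": [0,0,0],"jaw": 34}
  ]
}}

```text
clock: 11.3
position: [0.6404, 0.0166, 0.0609]
tcp_rot: [-3.14, 0.0, 1.571]
wrist_force: [-9.8, -0.9, 26.4]
finger_gap: 0.451
grasp_force: 20.0
```

Emit:
{"method": "servo_tool", "body": {
  "plan": [
    {"linear": [0,0,-0.02],"rot": [0,0,0],"jaw": 34},
    {"linear": [0,0,-0.04],"rot": [0,0,0],"jaw": 34},
    {"linear": [0,0,-0.04],"rot": [0,0,0],"jaw": 52},
    {"linear": [0,0,-0.04],"rot": [0,0,0],"jaw": 60},
    {"linear": [0,0,-0.04],"rot": [0,0,0],"jaw": 60}
  ]
}}

```text
clock: 11.8
position: [0.6412, 0.0165, 0.0599]
tcp_rot: [3.141, 0.0, 1.571]
wrist_force: [-0.0, -0.8, -0.2]
finger_gap: 0.68
grasp_force: 0.0
```

Emit:
{"method": "servo_tool", "body": {
  "plan": [
    {"linear": [0,0,0],"rot": [0,0,0],"jaw": 60},
    {"linear": [0,0,0.6],"rot": [0,0,0],"jaw": 60},
    {"linear": [0,0,1.6],"rot": [0,0,0],"jaw": 60},
    {"linear": [0,0,2.6],"rot": [0,0,0],"jaw": 60},
    {"linear": [0,0,3.6],"rot": [0,0,0],"jaw": 60}
  ]
}}

```text
clock: 12.3
position: [0.6409, 0.0164, 0.1689]
tcp_rot: [-3.141, 0.0, 1.571]
wrist_force: [0.7, -0.7, -0.8]
finger_gap: 0.683
grasp_force: 0.0
```

```bash
python3 - <<'E'
from h import *
L=["medium_cup","large_cup","small_cup"]
print(manip.get_state()["position"])
find("scene",L+["yellow_tray"]);find("side",L+["brass_bar","brass_bush","yellow_tray"]);find("wrist",L+["brass_bar"],"w4")
E
```

```text
[0.6408601  0.01643003 0.16886866]
scene medium_cup 0.76 [305. 366.] [645.  12.] [65. 54.] 49.0 z 0.0547
scene large_cup 0.56 [320. 359.] [643.  15.] [122. 123.] 6.0 z 0.0304
scene small_cup 0.73 [288. 365.] [640.  15.] [38. 39.] 52.0 z 0.0765
scene small_cup 0.65 [313. 264.] [ 561. -149.] [39. 36.] 0.0 z 0.0322
scene yellow_tray 0.6 [209. 446.] [605. 178.] [135. 339.] 9.0 z 0.0451
side medium_cup 0.6 [222. 268.] [634.  22.] [65. 54.] 48.0 z 0.0534
side large_cup 0.89 [233. 271.] [634.  20.] [122. 108.] 53.0 z 0.0289
side large_cup 0.45 [209. 454.] [ 372. -297.] [23. 23.] 45.0 z 0.0241
side large_cup 0.35 [264. 246.] [564. 142.] [37. 37.] 81.0 z 0.0546
side small_cup 0.61 [208. 268.] [638.  16.] [39. 38.] 27.0 z 0.0756
side brass_bar 0.8 [267. 332.] [455.  13.] [53. 16.] 1.0 z 0.0137
side brass_bush 0.95 [370. 242.] [387. 301.] [28. 31.] 50.0 z 0.0245
side brass_bush 0.92 [378. 195.] [426. 362.] [28. 28.] 29.0 z 0.0245
side brass_bush 0.78 [411. 261.] [310. 328.] [29. 28.] 36.0 z 0.0246
side yellow_tray 0.8 [294. 183.] [591. 272.] [129. 113.] 83.0 z 0.029
wrist medium_cup 0.87 [200. 331.] [641.  17.] [65. 65.] 25.0 z 0.056
wrist large_cup 0.79 [181. 344.] [643.  16.] [123. 123.] 87.0 z 0.0316
wrist small_cup 0.56 [231. 308.] [640.  16.] [39. 39.] 40.0 z 0.0778
wrist brass_bar 0.69 [214.  59.] [457.  12.] [56. 15.] 1.0 z 0.0151
wrist brass_bar 0.36 [174. 340.] [643.  16.] [123. 123.] 47.0 z 0.0311
```

View pics/w4.png

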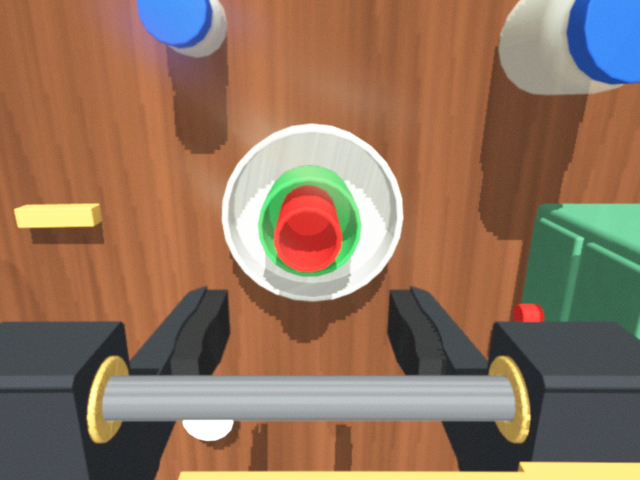

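Both cups are nested: the red one is centred in the green one, at (231,308) in the wrist view. The bar is next, with a 90° turn so the fingers close along y.

Emit:
{"method": "servo_tool", "body": {
  "plan": [
    {"linear": [-0.8,0,0],"rot": [0,0,-1.6],"jaw": 50},
    {"linear": [-2.0,0,0],"rot": [0,0,-3.2],"jaw": 40},
    {"linear": [-3.2,0,0],"rot": [0,0,-4.8],"jaw": 40},
    {"linear": [-4.4,-0.1,0],"rot": [0,0,-6.4],"jaw": 40},
    {"linear": [-5.4,-0.15,0],"rot": [0,0,-8.0],"jaw": 40}
  ]
}}

```text
clock: 13.65
position: [0.4771, 0.0118, 0.1679]
tcp_rot: [-3.141, 0.0, 0.867]
wrist_force: [0.6, 0.4, 0.7]
finger_gap: 0.454
grasp_force: 0.0
```

Emit:
{"method": "servo_tool", "body": {
  "plan": [
    {"linear": [-0.5,0,0],"rot": [0,0,-1.6],"jaw": 40},
    {"linear": [-0.73,0,-0.6],"rot": [0,0,-3.2],"jaw": 40},
    {"linear": [-0.73,0,-1.3],"rot": [0,0,-4.8],"jaw": 40},
    {"linear": [-0.73,0,-2.0],"rot": [0,0,-6.4],"jaw": 40},
    {"linear": [-0.73,0,-2.5],"rot": [0,0,-8.0],"jaw": 40}
  ]
}}

```text
clock: 14.15
position: [0.4569, 0.0121, 0.0921]
tcp_rot: [3.141, 0.0, 0.169]
wrist_force: [-0.6, 0.3, 0.2]
finger_gap: 0.453
grasp_force: 0.0
```

Emit:
{"method": "servo_tool", "body": {
  "plan": [
    {"linear": [0,0,0],"rot": [0,0,-1.0],"jaw": 40},
    {"linear": [0,0,0],"rot": [0,0,-1.8],"jaw": 40},
    {"linear": [0,0,0],"rot": [0,0,-1.8],"jaw": 40},
    {"linear": [0,0,0],"rot": [0,0,-1.8],"jaw": 40},
    {"linear": [0,0,0],"rot": [0,0,-1.8],"jaw": 40}
  ]
}}

```text
clock: 14.65
position: [0.4573, 0.012, 0.0931]
tcp_rot: [-3.141, -0.0, 0.019]
wrist_force: [0.6, -0.5, 0.1]
finger_gap: 0.454
grasp_force: 0.0
```

```bash
python3 - <<'E'
from h import *
s=manip.get_state();print(s["position"],s["tcp_rot"],s["qpos"].round(2))
find("wrist",["brass_bar"],"w5")
E
```

```text
[0.45726895 0.01204939 0.09310164] [-3.14140490e+00 -4.48007970e-04  1.88874527e-02] [-0.4   0.48  0.34  2.15 -0.3   0.56 -1.4 ]
wrist brass_bar 0.73 [238. 312.] [457.  12.] [55. 14.] 1.0 z 0.0152
```

Emit:
{"method": "servo_tool", "body": {
  "plan": [
    {"linear": [0,0,-1.0],"rot": [0,0,0],"jaw": 40},
    {"linear": [0,0,-2.0],"rot": [0,0,0],"jaw": 40},
    {"linear": [0,0,-2.6],"rot": [0,0,0],"jaw": 40},
    {"linear": [0,0,-2.9],"rot": [0,0,0],"jaw": 40},
    {"linear": [0,0,-2.97],"rot": [0,0,0],"jaw": 40}
  ]
}}

```text
clock: 15.25
position: [0.4567, 0.0118, 0.0032]
tcp_rot: [3.142, 0.001, 0.018]
wrist_force: [-0.9, -0.1, -0.6]
finger_gap: 0.45
grasp_force: 0.0
```

Emit:
{"method": "servo_tool", "body": {
  "plan": [
    {"linear": [0,0,0],"rot": [0,0,0],"jaw": 8},
    {"linear": [0,0,0],"rot": [0,0,0],"jaw": 8},
    {"linear": [0,0,0],"rot": [0,0,0],"jaw": 8},
    {"linear": [0,0,0],"rot": [0,0,0],"jaw": 8},
    {"linear": [0,0,0],"rot": [0,0,0],"jaw": 8}
  ],
  "grip_force": 25
}}

```text
clock: 15.75
position: [0.4577, 0.0121, 0.0045]
tcp_rot: [-3.141, -0.001, 0.018]
wrist_force: [0.7, -0.0, 6.3]
finger_gap: 0.153
grasp_force: 25.0
```

Emit:
{"method": "servo_tool", "body": {
  "plan": [
    {"linear": [0,0,0],"rot": [0,0,0],"jaw": 8},
    {"linear": [0,0,0.8],"rot": [0,0,0],"jaw": 8},
    {"linear": [0,0,2.0],"rot": [0,0,0],"jaw": 8},
    {"linear": [0,0,3.2],"rot": [0,0,0],"jaw": 8},
    {"linear": [0,0,4.0],"rot": [0,0,0],"jaw": 8}
  ]
}}

```text
clock: 16.25
position: [0.4575, 0.012, 0.1259]
tcp_rot: [-3.141, -0.002, 0.017]
wrist_force: [-0.7, -0.2, -1.4]
finger_gap: 0.153
grasp_force: 25.0
```

Emit:
{"method": "servo_tool", "body": {
  "plan": [
    {"linear": [0.4,0.7,0],"rot": [0,0,0],"jaw": 8},
    {"linear": [1.0,1.9,0],"rot": [0,0,0],"jaw": 8},
    {"linear": [1.7,3.2,0],"rot": [0,0,0],"jaw": 8},
    {"linear": [2.4,4.5,0],"rot": [0,0,0],"jaw": 8},
    {"linear": [3.1,5.8,0],"rot": [0,0,0],"jaw": 8}
  ]
}}

```text
clock: 16.75
position: [0.5503, 0.1877, 0.1238]
tcp_rot: [3.142, 0.0, 0.018]
wrist_force: [1.4, -0.6, -1.1]
finger_gap: 0.153
grasp_force: 25.0
```

Emit:
{"method": "servo_tool", "body": {
  "plan": [
    {"linear": [0.7,1.2,0],"rot": [0,0,0],"jaw": 8},
    {"linear": [1.2,2.1,0],"rot": [0,0,0],"jaw": 8},
    {"linear": [1.33,2.3,0],"rot": [0,0,0],"jaw": 8},
    {"linear": [1.33,2.3,-0.6],"rot": [0,0,0],"jaw": 8},
    {"linear": [1.33,2.3,-1.4],"rot": [0,0,0],"jaw": 8}
  ]
}}

```text
clock: 17.25
position: [0.5906, 0.2547, 0.0822]
tcp_rot: [-3.141, -0.002, 0.017]
wrist_force: [0.4, -0.4, -1.7]
finger_gap: 0.157
grasp_force: 25.0
```

Emit:
{"method": "servo_tool", "body": {
  "plan": [
    {"linear": [0,0,-0.8],"rot": [0,0,0],"jaw": 8},
    {"linear": [0,0,-1.5],"rot": [0,0,0],"jaw": 8},
    {"linear": [0,0,-2.0],"rot": [0,0,0],"jaw": 8},
    {"linear": [0,0,-2.3],"rot": [0,0,0],"jaw": 8},
    {"linear": [0,0,-2.43],"rot": [0,0,0],"jaw": 8}
  ]
}}

```text
clock: 17.75
position: [0.5896, 0.2544, 0.0084]
tcp_rot: [3.141, 0.001, 0.017]
wrist_force: [-8.5, -3.9, 29.2]
finger_gap: 0.154
grasp_force: 25.0
```

Emit:
{"method": "servo_tool", "body": {
  "plan": [
    {"linear": [0,0,0],"rot": [0,0,0],"jaw": 8},
    {"linear": [0,0,-0.02],"rot": [0,0,0],"jaw": 20},
    {"linear": [0,0,-0.02],"rot": [0,0,0],"jaw": 24},
    {"linear": [0,0,-0.02],"rot": [0,0,0],"jaw": 24},
    {"linear": [0,0,-0.02],"rot": [0,0,0],"jaw": 24}
  ]
}}

```text
clock: 18.25
position: [0.5902, 0.2551, 0.0086]
tcp_rot: [-3.141, -0.001, 0.018]
wrist_force: [-0.5, -0.2, -0.2]
finger_gap: 0.274
grasp_force: 0.0
```

Emit:
{"method": "servo_tool", "body": {
  "plan": [
    {"linear": [0,0,0.5],"rot": [0,0,0],"jaw": 24},
    {"linear": [0,0,1.5],"rot": [0,0,0],"jaw": 24},
    {"linear": [0,0,2.6],"rot": [0,0,0],"jaw": 24},
    {"linear": [0,0,3.5],"rot": [0,0,0],"jaw": 24},
    {"linear": [0,0,4.02],"rot": [0,0,0],"jaw": 30}
  ]
}}

```text
clock: 18.75
position: [0.5913, 0.2553, 0.1324]
tcp_rot: [-3.14, -0.004, 0.017]
wrist_force: [0.6, 0.2, -1.1]
finger_gap: 0.331
grasp_force: 0.0
```

```bash
python3 - <<'E'
from h import *
s=manip.get_state();print(s["position"],s["tcp_rot"],s["qpos"].round(2))
find("wrist",["brass_bar","yellow_tray"],"w6");find("scene",["brass_bush"])
E
```

```text
[0.59134057 0.25532933 0.13244594] [-3.13984956 -0.00361581  0.01716483] [-0.73  0.67  0.37  1.65 -0.3   0.87 -1.79]
wrist brass_bar 0.73 [226. 312.] [590. 255.] [54. 14.] 1.0 z 0.0192
wrist yellow_tray 0.64 [216. 276.] [592. 272.] [129. 108.] 82.0 z 0.0318
wrist yellow_tray 0.4 [225. 314.] [590. 255.] [54. 14.] 1.0 z 0.0192
scene brass_bush 0.69 [147. 390.] [389. 300.] [27. 29.] 49.0 z 0.0252
scene brass_bush 0.67 [122. 374.] [309. 328.] [28. 29.] 47.0 z 0.0252
scene brass_bush 0.44 [143. 358.] [328. 255.] [28. 28.] 78.0 z 0.0251
```

View pics/w6.png

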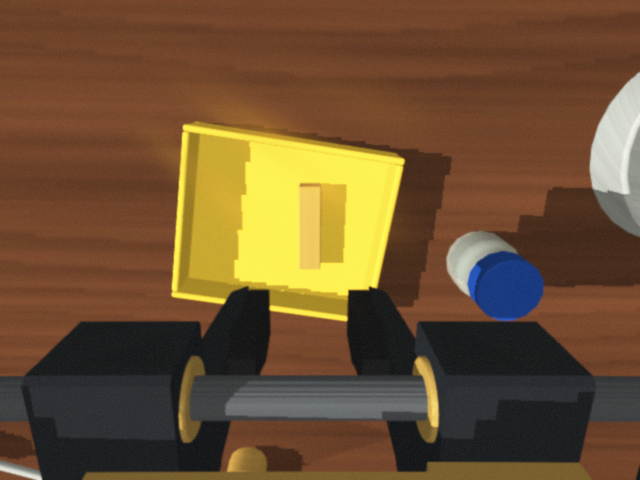

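The bar lies on the yellow tray's floor, at (226,312) in the wrist view. The bush is next, with the tool turned back.

Emit:
{"method": "servo_tool", "body": {
  "plan": [
    {"linear": [-0.8,0.2,0],"rot": [0,0,1.6],"jaw": 40},
    {"linear": [-2.0,0.5,0],"rot": [0,0,3.2],"jaw": 50},
    {"linear": [-3.2,0.8,0],"rot": [0,0,4.8],"jaw": 50},
    {"linear": [-4.4,1.1,0],"rot": [0,0,6.4],"jaw": 50},
    {"linear": [-5.6,1.4,0],"rot": [0,0,8.0],"jaw": 50}
  ]
}}

```text
clock: 19.5
position: [0.4196, 0.2966, 0.1275]
tcp_rot: [-3.141, 0.003, 0.722]
wrist_force: [-0.3, 0.2, 0.1]
finger_gap: 0.567
grasp_force: 0.0
```

Emit:
{"method": "servo_tool", "body": {
  "plan": [
    {"linear": [-0.8,0.1,0],"rot": [0,0,1.6],"jaw": 50},
    {"linear": [-1.13,0.1,0],"rot": [0,0,3.2],"jaw": 50},
    {"linear": [-1.13,0.1,0],"rot": [0,0,4.8],"jaw": 50},
    {"linear": [-1.13,0.1,-0.3],"rot": [0,0,6.4],"jaw": 50},
    {"linear": [-1.13,0.1,-0.8],"rot": [0,0,8.0],"jaw": 50}
  ]
}}

```text
clock: 20.0
position: [0.3877, 0.3, 0.1041]
tcp_rot: [-3.141, 0.0, 1.42]
wrist_force: [-0.5, 0.2, -1.0]
finger_gap: 0.566
grasp_force: 0.0
```

Emit:
{"method": "servo_tool", "body": {
  "plan": [
    {"linear": [0,0,0],"rot": [0,0,1.0],"jaw": 50},
    {"linear": [0,0,0],"rot": [0,0,1.8],"jaw": 50},
    {"linear": [0,0,0],"rot": [0,0,1.8],"jaw": 50},
    {"linear": [0,0,0],"rot": [0,0,1.8],"jaw": 50},
    {"linear": [0,0,0],"rot": [0,0,1.8],"jaw": 50}
  ]
}}

```text
clock: 20.5
position: [0.3878, 0.2998, 0.1045]
tcp_rot: [-3.141, 0.001, 1.569]
wrist_force: [-0.5, -0.4, -0.4]
finger_gap: 0.569
grasp_force: 0.0
```

```bash
python3 - <<'E'
from h import *
s=manip.get_state();print(s["position"],s["tcp_rot"],s["qpos"].round(2))
find("wrist",["brass_bush"],"w7")
E
```

```text
[0.38783724 0.29980559 0.10452311] [-3.14095638e+00  5.34104578e-04  1.56941677e+00] [-0.73  0.48 -0.03  2.05  0.02  0.62 -0.77]
wrist brass_bush 0.96 [189. 170.] [311. 329.] [29. 29.] 88.0 z 0.0259
wrist brass_bush 0.92 [287. 209.] [335. 285.] [66.  6.] 55.0 z 0.0296
wrist brass_bush 0.9 [242. 306.] [389. 302.] [29. 29.] 43.0 z 0.0259
```

View pics/w7.png

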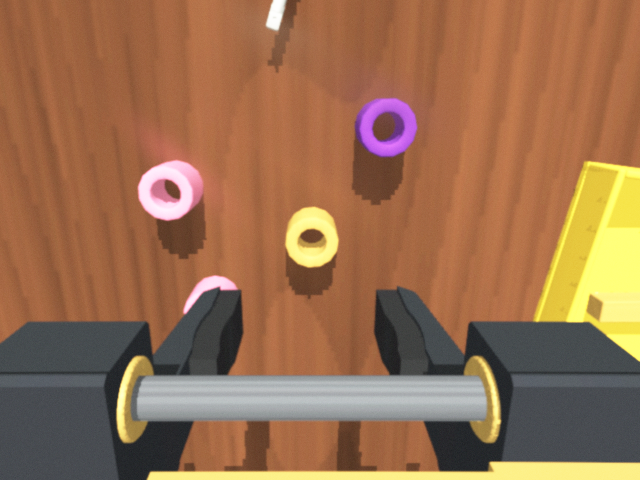

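The brass bush sits at (242,306), centred between the fingers. The pink and purple rings are outside the finger path.

Emit:
{"method": "servo_tool", "body": {
  "plan": [
    {"linear": [0.03,0.04,-1.0],"rot": [0,0,0],"jaw": 50},
    {"linear": [0.03,0.04,-2.0],"rot": [0,0,0],"jaw": 50},
    {"linear": [0.03,0.04,-2.8],"rot": [0,0,0],"jaw": 50},
    {"linear": [0.03,0.04,-3.2],"rot": [0,0,0],"jaw": 50},
    {"linear": [0.03,0.04,-3.3],"rot": [0,0,0],"jaw": 50}
  ]
}}

```text
clock: 21.1
position: [0.3884, 0.3008, 0.0049]
tcp_rot: [-3.14, 0.001, 1.571]
wrist_force: [0.7, -0.9, 0.7]
finger_gap: 0.564
grasp_force: 0.0
```

Emit:
{"method": "servo_tool", "body": {
  "plan": [
    {"linear": [0,0,0],"rot": [0,0,0],"jaw": 24},
    {"linear": [0,0,0],"rot": [0,0,0],"jaw": 24},
    {"linear": [0,0,0],"rot": [0,0,0],"jaw": 24},
    {"linear": [0,0,0],"rot": [0,0,0],"jaw": 24},
    {"linear": [0,0,0],"rot": [0,0,0],"jaw": 24}
  ],
  "grip_force": 30
}}

```text
clock: 21.6
position: [0.3897, 0.3017, 0.0069]
tcp_rot: [3.14, -0.001, 1.571]
wrist_force: [-0.8, 0.4, 6.6]
finger_gap: 0.33
grasp_force: 30.0
```

Emit:
{"method": "servo_tool", "body": {
  "plan": [
    {"linear": [0,0,0],"rot": [0,0,0],"jaw": 24},
    {"linear": [0,0,0.8],"rot": [0,0,0],"jaw": 24},
    {"linear": [0,0,2.0],"rot": [0,0,0],"jaw": 24},
    {"linear": [0,0,3.0],"rot": [0,0,0],"jaw": 24},
    {"linear": [0,0,3.5],"rot": [0,0,0],"jaw": 24}
  ]
}}

```text
clock: 22.1
position: [0.3899, 0.3019, 0.1135]
tcp_rot: [3.139, -0.002, 1.571]
wrist_force: [0.0, 0.3, -1.2]
finger_gap: 0.329
grasp_force: 30.0
```

Emit:
{"method": "servo_tool", "body": {
  "plan": [
    {"linear": [0.8,0,0],"rot": [0,0,0],"jaw": 24},
    {"linear": [2.0,0,0],"rot": [0,0,0],"jaw": 24},
    {"linear": [3.4,0.1,0],"rot": [0,0,0],"jaw": 24},
    {"linear": [4.8,0.1,0],"rot": [0,0,0],"jaw": 24},
    {"linear": [6.0,0.1,0],"rot": [0,0,0],"jaw": 24}
  ]
}}

```text
clock: 22.6
position: [0.571, 0.3037, 0.1111]
tcp_rot: [3.141, 0.0, 1.57]
wrist_force: [0.2, -0.0, -1.2]
finger_gap: 0.322
grasp_force: 30.0
```

Emit:
{"method": "servo_tool", "body": {
  "plan": [
    {"linear": [0.6,0,0],"rot": [0,0,0],"jaw": 24},
    {"linear": [0.83,0,0],"rot": [0,0,0],"jaw": 24},
    {"linear": [0.83,0,0],"rot": [0,0,0],"jaw": 24},
    {"linear": [0.83,0,-0.6],"rot": [0,0,0],"jaw": 24},
    {"linear": [0.83,0,-1.3],"rot": [0,0,0],"jaw": 24}
  ]
}}

```text
clock: 23.1
position: [0.5927, 0.3052, 0.0724]
tcp_rot: [3.141, -0.001, 1.572]
wrist_force: [0.0, -0.1, -1.6]
finger_gap: 0.325
grasp_force: 30.0
```

Emit:
{"method": "servo_tool", "body": {
  "plan": [
    {"linear": [0,0,-0.6],"rot": [0,0,0],"jaw": 24},
    {"linear": [0,0,-1.2],"rot": [0,0,0],"jaw": 24},
    {"linear": [0,0,-1.6],"rot": [0,0,0],"jaw": 24},
    {"linear": [0,0,-1.85],"rot": [0,0,0],"jaw": 24},
    {"linear": [0,0,-1.98],"rot": [0,0,0],"jaw": 24}
  ]
}}

```text
clock: 23.6
position: [0.5937, 0.3041, 0.0118]
tcp_rot: [-3.141, 0.0, 1.571]
wrist_force: [0.0, 0.0, -1.1]
finger_gap: 0.33
grasp_force: 30.0
```

Emit:
{"method": "servo_tool", "body": {
  "plan": [
    {"linear": [0,0,-0.02],"rot": [0,0,0],"jaw": 24},
    {"linear": [0,0,-0.04],"rot": [0,0,0],"jaw": 24},
    {"linear": [0,0,-0.04],"rot": [0,0,0],"jaw": 38},
    {"linear": [0,0,-0.04],"rot": [0,0,0],"jaw": 40},
    {"linear": [0,0,-0.04],"rot": [0,0,0],"jaw": 40}
  ]
}}

```text
clock: 24.1
position: [0.5942, 0.3044, 0.0118]
tcp_rot: [3.141, -0.0, 1.571]
wrist_force: [0.4, 1.5, 0.1]
finger_gap: 0.452
grasp_force: 0.0
```

Emit:
{"method": "servo_tool", "body": {
  "plan": [
    {"linear": [0,0,0.5],"rot": [0,0,0],"jaw": 40},
    {"linear": [0,0,1.5],"rot": [0,0,0],"jaw": 40},
    {"linear": [0,0,2.6],"rot": [0,0,0],"jaw": 40},
    {"linear": [0,0,3.6],"rot": [0,0,0],"jaw": 40},
    {"linear": [0,0,4.33],"rot": [0,0,0],"jaw": 40}
  ]
}}

```text
clock: 24.6
position: [0.5949, 0.3047, 0.145]
tcp_rot: [3.138, -0.002, 1.571]
wrist_force: [-0.2, 1.2, 0.6]
finger_gap: 0.453
grasp_force: 0.0
```

```bash
python3 - <<'E'
from h import *
s=manip.get_state();print(s["position"],s["tcp_rot"],s["qpos"].round(2))
find("wrist",["brass_bar","brass_bush","yellow_tray"],"w8")
E
```

```text
[0.59489814 0.3046708  0.14498767] [ 3.13847036e+00 -1.76182231e-03  1.57067657e+00] [-0.53  0.67 -0.01  1.56  0.01  0.91 -0.55]
wrist brass_bar 0.94 [287. 305.] [590. 256.] [55. 15.] 1.0 z 0.0191
wrist brass_bush 0.94 [230. 303.] [594. 304.] [29. 29.] 20.0 z 0.0299
wrist yellow_tray 0.77 [251. 308.] [592. 272.] [128. 108.] 82.0 z 0.0319
```

View pics/w8.png

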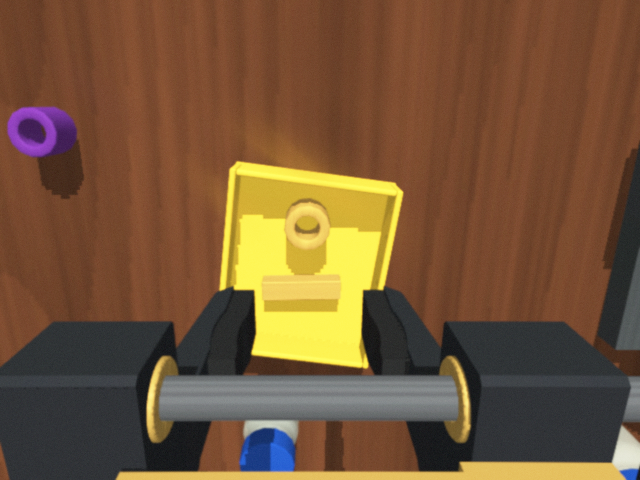

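The bush stands on end beside the bar in the yellow tray: bush at (230,303), bar at (287,305). Only the nut is left.

Emit:
{"method": "servo_tool", "body": {
  "plan": [
    {"linear": [-0.3,-0.8,0.2],"rot": [0,0,0],"jaw": 45},
    {"linear": [-0.8,-2.2,0.5],"rot": [0,0,0],"jaw": 50},
    {"linear": [-1.35,-3.7,0.5],"rot": [0,0,0],"jaw": 50},
    {"linear": [-1.9,-5.2,0.5],"rot": [0,0,0],"jaw": 50},
    {"linear": [-2.4,-6.6,0.5],"rot": [0,0,0],"jaw": 50}
  ]
}}

```text
clock: 25.3
position: [0.5199, 0.1038, 0.155]
tcp_rot: [-3.139, 0.001, 1.571]
wrist_force: [0.9, -0.9, -0.2]
finger_gap: 0.569
grasp_force: 0.0
```

Emit:
{"method": "servo_tool", "body": {
  "plan": [
    {"linear": [-0.52,-1.42,0],"rot": [0,0,0],"jaw": 50},
    {"linear": [-1.04,-2.84,0],"rot": [0,0,0],"jaw": 50},
    {"linear": [-1.56,-4.26,0],"rot": [0,0,0],"jaw": 50},
    {"linear": [-2.08,-5.68,0],"rot": [0,0,0],"jaw": 50},
    {"linear": [-2.6,-7.1,0],"rot": [0,0,0],"jaw": 50}
  ]
}}

```text
clock: 25.8
position: [0.442, -0.1082, 0.1553]
tcp_rot: [-3.139, -0.0, 1.571]
wrist_force: [0.3, -0.3, 0.5]
finger_gap: 0.568
grasp_force: 0.0
```

Emit:
{"method": "servo_tool", "body": {
  "plan": [
    {"linear": [-0.52,-1.42,0],"rot": [0,0,0],"jaw": 50},
    {"linear": [-1.04,-2.84,0],"rot": [0,0,0],"jaw": 50},
    {"linear": [-1.56,-4.26,-0.2],"rot": [0,0,0],"jaw": 50},
    {"linear": [-2.05,-5.6,-0.6],"rot": [0,0,0],"jaw": 50},
    {"linear": [-2.33,-6.44,-1.0],"rot": [0,0,0],"jaw": 50}
  ]
}}

```text
clock: 26.3
position: [0.3715, -0.3027, 0.1251]
tcp_rot: [-3.14, 0.0, 1.568]
wrist_force: [-0.3, -0.5, 0.0]
finger_gap: 0.565
grasp_force: 0.0
```

Emit:
{"method": "servo_tool", "body": {
  "plan": [
    {"linear": [0,0,-0.5],"rot": [0,0,0],"jaw": 50},
    {"linear": [0,0,-0.7],"rot": [0,0,0],"jaw": 50},
    {"linear": [0,0,-0.7],"rot": [0,0,0],"jaw": 50},
    {"linear": [0,0,-0.7],"rot": [0,0,0],"jaw": 50},
    {"linear": [0,0,-0.7],"rot": [0,0,0],"jaw": 50}
  ]
}}

```text
clock: 26.8
position: [0.3746, -0.2995, 0.1057]
tcp_rot: [3.141, 0.0, 1.572]
wrist_force: [0.1, -0.6, -0.1]
finger_gap: 0.568
grasp_force: 0.0
```

```bash
python3 - <<'E'
from h import *
s=manip.get_state();print(s["position"],s["tcp_rot"],s["qpos"].round(2))
find("wrist",["steel_nut","blue_tray"],"w9");find("scene",["blue_tray","steel_nut"])
E
```

```text
[ 0.37458872 -0.29951664  0.10566232] [3.14097462e+00 1.92759694e-04 1.57222700e+00] [ 0.5   0.46  0.1   2.08 -0.08  0.6   0.65]
wrist steel_nut 0.73 [239. 309.] [ 375. -301.] [25. 29.] 0.0 z 0.0254
scene blue_tray 0.87 [364. 177.] [ 548. -307.] [110. 128.] 3.0 z 0.0291
scene steel_nut 0.75 [291. 141.] [ 376. -301.] [27. 27.] 55.0 z 0.0241
```

View pics/w9.png

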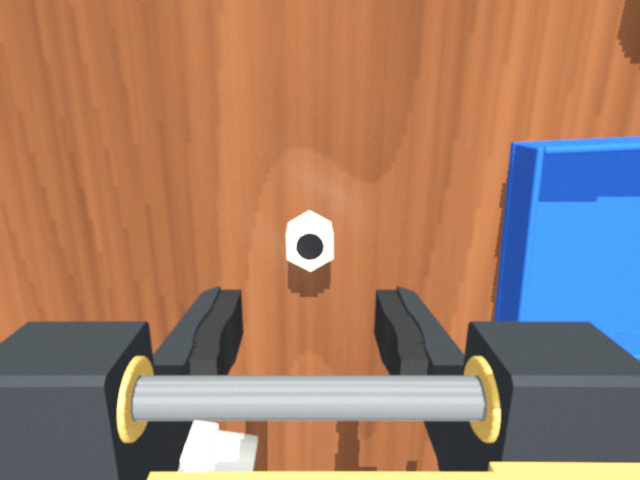

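The nut is at (239,309) with its flats facing the fingers, clear of the hammer at (450,220).

Emit:
{"method": "servo_tool", "body": {
  "plan": [
    {"linear": [0.02,-0.03,-1.0],"rot": [0,0,0],"jaw": 50},
    {"linear": [0.02,-0.03,-2.0],"rot": [0,0,0],"jaw": 50},
    {"linear": [0.02,-0.03,-2.8],"rot": [0,0,0],"jaw": 50},
    {"linear": [0.02,-0.03,-3.2],"rot": [0,0,0],"jaw": 50},
    {"linear": [0.02,-0.03,-3.3],"rot": [0,0,0],"jaw": 50}
  ]
}}

```text
clock: 27.6
position: [0.374, -0.3005, 0.0053]
tcp_rot: [-3.14, -0.001, 1.571]
wrist_force: [1.1, 0.3, 0.5]
finger_gap: 0.568
grasp_force: 0.0
```

Emit:
{"method": "servo_tool", "body": {
  "plan": [
    {"linear": [0,0,0],"rot": [0,0,0],"jaw": 20},
    {"linear": [0,0,0],"rot": [0,0,0],"jaw": 20},
    {"linear": [0,0,0],"rot": [0,0,0],"jaw": 20},
    {"linear": [0,0,0],"rot": [0,0,0],"jaw": 20},
    {"linear": [0,0,0],"rot": [0,0,0],"jaw": 20}
  ]
}}

```text
clock: 28.1
position: [0.3752, -0.3013, 0.0071]
tcp_rot: [3.14, 0.001, 1.571]
wrist_force: [-0.7, 0.4, 6.8]
finger_gap: 0.295
grasp_force: 30.0
```

Emit:
{"method": "servo_tool", "body": {
  "plan": [
    {"linear": [0,0,0],"rot": [0,0,0],"jaw": 20},
    {"linear": [0,0,0.8],"rot": [0,0,0],"jaw": 20},
    {"linear": [0,0,2.0],"rot": [0,0,0],"jaw": 20},
    {"linear": [0,0,3.0],"rot": [0,0,0],"jaw": 20},
    {"linear": [0,0,3.5],"rot": [0,0,0],"jaw": 20}
  ]
}}

```text
clock: 28.6
position: [0.3754, -0.3015, 0.1137]
tcp_rot: [3.139, 0.002, 1.571]
wrist_force: [0.3, -0.3, -1.3]
finger_gap: 0.292
grasp_force: 30.0
```

Emit:
{"method": "servo_tool", "body": {
  "plan": [
    {"linear": [0.6,0,0],"rot": [0,0,0],"jaw": 20},
    {"linear": [1.8,-0.1,0],"rot": [0,0,0],"jaw": 20},
    {"linear": [3.1,-0.2,0],"rot": [0,0,0],"jaw": 20},
    {"linear": [4.3,-0.2,0],"rot": [0,0,0],"jaw": 20},
    {"linear": [5.3,-0.2,0],"rot": [0,0,0],"jaw": 20}
  ]
}}

```text
clock: 29.1
position: [0.5355, -0.3064, 0.1113]
tcp_rot: [3.141, -0.0, 1.572]
wrist_force: [0.4, -1.0, -0.6]
finger_gap: 0.289
grasp_force: 30.0
```

Emit:
{"method": "servo_tool", "body": {
  "plan": [
    {"linear": [0.45,0,0],"rot": [0,0,0],"jaw": 20},
    {"linear": [0.45,0,0],"rot": [0,0,0],"jaw": 20},
    {"linear": [0.45,0,-0.3],"rot": [0,0,0],"jaw": 20},
    {"linear": [0.45,0,-0.8],"rot": [0,0,0],"jaw": 20},
    {"linear": [0.45,0,-1.3],"rot": [0,0,0],"jaw": 20}
  ]
}}

```text
clock: 29.6
position: [0.5455, -0.3071, 0.0708]
tcp_rot: [-3.14, -0.0, 1.57]
wrist_force: [-0.4, 0.3, -1.1]
finger_gap: 0.29
grasp_force: 30.0
```

Emit:
{"method": "servo_tool", "body": {
  "plan": [
    {"linear": [0,0,-0.6],"rot": [0,0,0],"jaw": 20},
    {"linear": [0,0,-1.2],"rot": [0,0,0],"jaw": 20},
    {"linear": [0,0,-1.6],"rot": [0,0,0],"jaw": 20},
    {"linear": [0,0,-1.85],"rot": [0,0,0],"jaw": 20},
    {"linear": [0,0,-1.98],"rot": [0,0,0],"jaw": 20}
  ]
}}

```text
clock: 30.1
position: [0.5467, -0.3068, 0.0119]
tcp_rot: [-3.141, -0.0, 1.571]
wrist_force: [0.4, -0.0, -1.3]
finger_gap: 0.293
grasp_force: 30.0
```

Emit:
{"method": "servo_tool", "body": {
  "plan": [
    {"linear": [0,0,-0.02],"rot": [0,0,0],"jaw": 20},
    {"linear": [0,0,-0.04],"rot": [0,0,0],"jaw": 20},
    {"linear": [0,0,-0.04],"rot": [0,0,0],"jaw": 36},
    {"linear": [0,0,-0.04],"rot": [0,0,0],"jaw": 40},
    {"linear": [0,0,-0.04],"rot": [0,0,0],"jaw": 40}
  ]
}}

```text
clock: 30.6
position: [0.5475, -0.3071, 0.0121]
tcp_rot: [3.141, 0.0, 1.571]
wrist_force: [0.5, 0.5, 0.1]
finger_gap: 0.457
grasp_force: 0.0
```

Emit:
{"method": "servo_tool", "body": {
  "plan": [
    {"linear": [0,0,0.5],"rot": [0,0,0],"jaw": 40},
    {"linear": [0,0,1.5],"rot": [0,0,0],"jaw": 40},
    {"linear": [0,0,2.6],"rot": [0,0,0],"jaw": 40},
    {"linear": [0,0,3.6],"rot": [0,0,0],"jaw": 40},
    {"linear": [0,0,4.6],"rot": [0,0,0],"jaw": 40}
  ]
}}

```text
clock: 31.1
position: [0.5473, -0.307, 0.1523]
tcp_rot: [3.14, 0.001, 1.571]
wrist_force: [0.4, 0.7, 0.4]
finger_gap: 0.456
grasp_force: 0.0
```

```bash
python3 - <<'E'
from h import *
s=manip.get_state();print(s["position"])
find("wrist",["steel_nut","blue_tray","loupe"]);
find("side",["small_cup","medium_cup","large_cup","brass_bush","brass_bar","jar","loupe"],"s9");find("scene",["small_cup","steel_nut","jar","loupe"])
E
```

```text
[ 0.54725425 -0.30704203  0.15231714]
wrist steel_nut 0.82 [220. 310.] [ 548. -306.] [28. 26.] 28.0 z 0.0294
wrist blue_tray 0.96 [194. 314.] [ 548. -307.] [108. 128.] 3.0 z 0.0308
side small_cup 0.59 [205. 271.] [638.  16.] [38. 39.] 78.0 z 0.0758
side medium_cup 0.97 [222. 267.] [635.  21.] [65. 56.] 45.0 z 0.0539
side medium_cup 0.74 [299. 188.] [577. 255.] [16. 77.] 89.0 z 0.0177
side large_cup 0.72 [235. 269.] [636.  19.] [122. 112.] 51.0 z 0.0291
side brass_bush 0.95 [411. 263.] [309. 328.] [28. 29.] 48.0 z 0.0246
side brass_bush 0.8 [374. 288.] [327. 257.] [27. 28.] 69.0 z 0.0247
side brass_bush 0.71 [378. 194.] [427. 362.] [28. 29.] 55.0 z 0.0245
side brass_bar 0.48 [297. 191.] [576. 256.] [19. 77.] 86.0 z 0.0178
side jar 0.91 [263. 246.] [565. 141.] [36. 38.] 48.0 z 0.0547
side loupe 0.75 [208. 347.] [ 557. -146.] [38. 37.] 49.0 z 0.0325
scene small_cup 0.92 [286. 366.] [640.  15.] [38. 40.] 39.0 z 0.0762
scene steel_nut 0.83 [367. 179.] [ 588. -306.] [89. 29.] 2.0 z 0.0317
scene loupe 0.64 [312. 263.] [ 562. -147.] [39. 38.] 85.0 z 0.0321
```

View pics/s9.png

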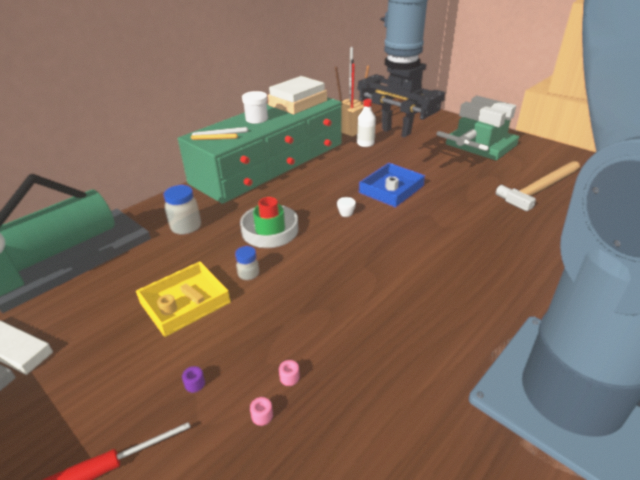

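The side view shows the nested cups at (215,268) and the bar and bush in the yellow tray at (297,180). The nut is in the blue tray at (183,391), and the jar and loupe haven't moved. I'll hand the job in.

```bash
python3 -c "
from workcell import manip
print(manip.finish_job())"
```

```text
the job is handed in; nothing more can be done
None
```

The job is handed in, though no verdict came back. The last pictures show the bar and bush in the yellow tray, the nut in the blue tray, the cups nested upright, the jar and loupe unmoved, and everything released.

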